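Weigh a hanging lantern on a sprung hook scale

ROBOT

A 6-joint arm with a two-finger parallel gripper is mounted at the origin on the work surface. World frame = base frame: x ahead of the robot, y to its left, z up, the work surface at z = 0. Lengths are in m, angles in rad, forces in N, time in s.
With the tool pointing down it reaches from about 0.325 to 0.775 m from the base axis. Payload 5.5 kg.
Tool frame: the origin (TCP) lies between the finger pads, 19 mm behind the fingertips; this is the grasp point; z points along the fingers, y is the line along which they close (so a half turn about z gives the same grasp; the last joint's range is limited). The gripper opens to 85 mm and grips with 20 to 120 N. Pads are 22 mm wide; open, the fingers measure 114 mm over their backs; the gripper's body (76 mm by 85 mm) begins 54 mm behind the grasp point. The pads swing forward as they close: fully open they stand 13 mm farther back than shut.
Start: joints at [-1.297, 0.091, 1.231, -0, 1.82, -0.057], TCP at [0.195, -0.567, 0.25] pointing down, gripper open.
Joint ranges: [-2.87, 2.87], [-0.86, 2.18], [0.17, 2.46], [-1.51, 4.65], [0.06, 2.69], [-2.65, 2.65]. Speed limits (rad/s): [2.57, 2.57, 3.01, 3.14, 3.14, 3.14].

INTERFACE

Orientations are given as [roll, pitch, yaw] about the fixed x, y, z axes, in that order (R = Rz(yaw) Ry(pitch) Rx(roll)).
In Python, from rig import ctrl gives the robot as it stands. The module is installed in compiled form; this text tells all that it offers.
- The arm moves only by the shell command python3 -m crank 'ROWS' [FORCE]. ROWS is a JSON object of lists of equal length, an entry for each row: "gripper": the opening, from 0 (shut) to 1 (fully open); "slide": the shift along the tool's x, y, z in mm, a list of three; "turn": the turn, a rotation vector about the tool's x, y, z in units of 6 degrees (1.0 is 6 degrees), a list of three. A call has 1 to 12 rows; each row shifts and turns the commanded pose from where the row before left it, along the tool's axes as they then stand; what a row does not reach is not made up. A row lasts 1/12 s, in which the tool goes at most 41.7 mm and 7.16 degrees, less where a joint would pass 70% of its speed; a pose out of reach is approached as far as the arm can. A call with a gripper value outside its range is refused whole. The fingers move at their own pace and stop on an object; FORCE is the grip in N (left out, the last holds). Time passes only in rows, so rows that do not move let the fingers close. It gives the time, the measured TCP pose, the force, the opening and the grip force at its end, in the units of the state.
- ctrl.get_state(): the state, without advancing time (a new reading comes with each control period).
- ctrl.snapshot(name): name is "scene" or "side" or "wrist"; returns a dict with "image" (384x512x3 uint8, red, green, blue), "fx", "fy", "cx", "cy" (pixels), "rvec" (rotation vector, rad) and "tvec" (3), from world to camera coordinates, as OpenCV has them; the wrist camera has in their place "hand_eye" (4x4, takes a point from camera to tool coordinates, whose origin is the TCP and whose axes are the flange's). Camera axes: x right, y down, z forward; pixel columns grow to the right and rows downward; lengths in m; the calibration is good to about 2 mm. The wrist camera is an equidistant fisheye: a pixel r from the principal point sees the ray r / f radians off the axis. A picture is of the moment at which its call begins: read the wrist's pose just before it. There is no depth.
- ctrl.sign_off(): hands the job in; it is judged then, once.
Trained networks look in a picture, given as the dict that the camera call returned (one of the last four; its "shot" number tells which), for a name from the list of things; names that differ only in an ending like _2 or _b are one class to them, and where a whole thing is asked for, a point or a joint stands for the part that bears it (a point fixed in the world has none). Each returns a list of dicts, best first, with "conf" (0 to 1); they miss things now and then, are a little off and sometimes report something else, mostly with a low value. They report only what shows in the picture. A call takes as long as a camera call. They do not tell look-alikes from the thing itself.
- ctrl.spot_in(query, picture): "extent" ([centre column, centre row, width, height] in pixels, round what is visible of it).
The state is a dict: "t": time; "joints": joint angles; "joint_vel": joint speeds; "tau": joint torques, N m; "tool_pos": TCP position; "ee_rot": TCP orientation; "wrist_force": force on the tool from outside, world axes, zero at the start; "wrist_torque": the same for the moment, N m; "grip_width": finger opening in m; "grip_force": force on a finger pad.
Only numpy, scipy, OpenCV 4.12 (cv2) and the standard library are available. Lean on these libraries where they do the work, as an engineer would, in place of code of your own. Each camera call takes 0.05 s, during which the arm holds its last target. There are 200 camera calls.

TASK

Before we put up a wall bracket for the brass lantern, weigh it: hang it by its loop on the hook of the sprung scale, ease its weight on slowly so that the hook never jerks, bounces or is pressed down beyond the weight, let go and leave it hanging untouched until it has been still for two seconds. Then lift it off just as smoothly and stand it gently, upright, in the middle of the round green coaster, leaving the scale empty and everything else where it is.

Things in the scene. Friction and masses are not known exactly. Their poses are not given: they have to be found in the camera images.
- lantern: brass and glass lantern, loose, 76 x 76 x 170 mm; mass unknown, 0.2 to 0.95 kg. Origin: centre of underside. Roof top at 84 mm; above it a loop: uprights at y = +-24 mm, round top bar 8 mm thick along its y, 122 to 130 mm up. Window below the bar: 42 mm wide, 38 high; the hook passes through along x, from either side. Above the bar a wooden grip 20 x 20 mm, faces square to x and y, up to 170 mm
- loop (a point): on the brass lantern, underside of the loop's top bar at its middle, 122 mm above the underside; axes as the lantern's. This is the point that rests in the hook's seat.
- grip (a point): in the wooden grip of the brass lantern, on its axis, 158 mm above the underside; a good place for the TCP (fingertips then 139 mm up, 9 mm above the loop's bar, clear of the hook); axes as the lantern's
- scale: hook scale, fixed: grey column, 282 mm tall with its collar, on a wooden base 20 mm high. Origin on the table straight below the hook's seat. x runs level from the hook's red tip (towards -x) to the column (white dial 130 mm from the seat, brass carriage 112 mm); base from x = 75 to 225 mm, 130 mm wide, so nothing stands under the seat; z up
- hook_seat (a point): bottom of the V seat on the hook, where the loop's bar rests; 207 mm above the table when empty, moves down with the hook; axes as the scale's. Hook 14 mm wide (y); both lips of the V rise to 9.5 mm above the seat, 15 mm away in x; the hook ends 19 mm from the seat at -x; its arm reaches 12 mm below the seat
- hook (a joint): how far the hook is down from its empty position, m: 0 empty, grows downwards, stop at 0.085. Spring 140 N/m, 0.3 N preload, little damping: a weight W rests at (W - 0.3) / 140. Faster than 0.065 m/s either way is a jerk or bounce; letting go more than some 0.6 N out of balance causes one. Over 0.076 or 18 N is pressed too far
- coaster: round green coaster, fixed, 120 mm across, 8 mm thick; origin at the centre of its underside. The lantern goes here.
- tile: square white tile with blue middle, 110 mm, 8 mm thick, fixed; not to be used; origin at the centre of its underside
- black_lantern: a black lantern of the same shape and size as the brass one; leave alone; origin at the centre of its underside
- frame_tall: copper picture frame on a foot, 130 mm wide, 180 mm tall; leave alone; origin at the middle of its lower edge
- frame_small: silver picture frame on a foot, 90 mm wide, 120 mm tall; leave alone; origin at the middle of its lower edge
- mirror: small flower-shaped silver mirror on a foot, 108 mm tall; leave alone; origin at the centre of its underside
- jug: copper jug with spout and handle, 165 mm tall; leave alone; origin at the centre of its underside
- candlestick: brass candlestick with a white candle, 150 mm tall; leave alone; origin at the centre of its underside
- pebble: grey pebble, 68 mm across, 28 mm high; leave alone; origin at the centre of its underside
Mind the look-alikes: they are no part of the job. There is more than one size of the coaster; the job needs the middle-sized. What is shaped like the lantern but blue or turquoise is not meant.

How it is judged:
By the outcome, as a careful person would: the job done as asked, in the order asked, and still so for the second after the job is handed in, with the robot touching nothing.
It also fails if it takes over 72 s, if anything falls off the work surface, if the arm or the gripper's body presses on something with over 40 N, if the wrist force passes 120 N, or if a joint passes its speed limit or range.

## Working session

There is one attempt and no reset: what is moved stays moved. The work goes in short steps, Python scripts to look and compute and a shell command to move; the robot and the scene stay as the last step left them, time stands still between calls to the robot, and variables do not carry over. Pictures are saved under pics/ and viewed, at most 10 in all, crops included, and the job is handed in when it is done.

```bash
mkdir -p pics; ls; cat > h.py <<'E'
import numpy as np,cv2
from rig import ctrl
def save(s,n,scale=1,crop=None):
    im=s["image"][:,:,::-1]
    if crop: x,y,w,h=crop; im=im[y:y+h,x:x+w]
    cv2.imwrite("pics/"+n,cv2.resize(im,None,fx=scale,fy=scale,interpolation=cv2.INTER_CUBIC))
def ray(s,u,v):
    R,_=cv2.Rodrigues(np.array(s["rvec"],float)); t=np.array(s["tvec"],float).ravel()
    d=R.T@np.array([(u-s["cx"])/s["fx"],(v-s["cy"])/s["fy"],1]); return -R.T@t,d/np.linalg.norm(d)
def onz(s,u,v,z):
    c,d=ray(s,u,v); return c+d*(z-c[2])/d[2]
def proj(s,P):
    p,_=cv2.projectPoints(np.array(P,float).reshape(-1,3),np.array(s["rvec"],float),np.array(s["tvec"],float),np.array([[s["fx"],0,s["cx"]],[0,s["fy"],s["cy"]],[0,0,1.]]),None)
    return p.reshape(-1,2)
def tri(a,b):
    (c1,d1),(c2,d2)=a,b
    A=np.stack([d1,-d2],1); k=np.linalg.lstsq(A,c2-c1,rcond=None)[0]
    p,q=c1+k[0]*d1,c2+k[1]*d2; return (p+q)/2,np.linalg.norm(p-q)
E
python3 - <<'E'
from h import *
a=ctrl.snapshot("scene"); b=ctrl.snapshot("side")
im=np.vstack([a["image"],b["image"]])
cv2.imwrite("pics/a.png",cv2.resize(a["image"][:,:,::-1],(800,600))); cv2.imwrite("pics/b.png",cv2.resize(b["image"][:,:,::-1],(800,600)))
for n,s in (("scene",a),("side",b)):
    print(n,"cam",ray(s,256,192))
    for q in ("lantern","loop","grip","scale","hook","hook_seat","coaster","tile","black_lantern"):
        print(q,[(np.round(r["extent"]).tolist(),round(r["conf"],2)) for r in ctrl.spot_in(q,s)[:4]])
E
```

```text
pics
scene cam (array([1.10758225, 0.24130855, 1.01241111]), array([-0.53173735, -0.21385464, -0.81946421]))
lantern [([157.0, 195.0, 36.0, 41.0], 0.69), ([98.0, 192.0, 37.0, 43.0], 0.69), ([313.0, 210.0, 61.0, 28.0], 0.56)]
loop [([100.0, 194.0, 38.0, 43.0], 0.82), ([160.0, 196.0, 33.0, 49.0], 0.77), ([122.0, 222.0, 38.0, 41.0], 0.71)]
grip [([158.0, 197.0, 35.0, 42.0], 0.74), ([99.0, 193.0, 36.0, 42.0], 0.67), ([121.0, 222.0, 37.0, 48.0], 0.65), ([400.0, 211.0, 22.0, 16.0], 0.32)]
scale [([319.0, 229.0, 77.0, 79.0], 0.84)]
hook [([312.0, 211.0, 65.0, 32.0], 0.89)]
hook_seat [([312.0, 208.0, 62.0, 27.0], 0.88)]
coaster [([233.0, 149.0, 23.0, 16.0], 0.82), ([280.0, 190.0, 50.0, 38.0], 0.68), ([226.0, 180.0, 33.0, 29.0], 0.57)]
tile [([203.0, 212.0, 35.0, 31.0], 0.7)]
black_lantern [([179.0, 154.0, 29.0, 43.0], 0.74)]
side cam (array([0.30632232, 1.28443249, 1.47844594]), array([ 0.12725522, -0.68512401, -0.71722466]))
lantern [([250.0, 153.0, 18.0, 30.0], 0.96), ([225.0, 145.0, 21.0, 40.0], 0.63), ([243.0, 131.0, 14.0, 33.0], 0.62), ([278.0, 126.0, 37.0, 31.0], 0.35)]
loop [([239.0, 131.0, 16.0, 30.0], 0.91), ([224.0, 147.0, 26.0, 34.0], 0.85), ([250.0, 155.0, 18.0, 31.0], 0.66)]
grip [([225.0, 143.0, 20.0, 36.0], 0.85), ([240.0, 126.0, 17.0, 33.0], 0.77), ([247.0, 156.0, 14.0, 37.0], 0.71), ([251.0, 185.0, 27.0, 18.0], 0.38)]
scale [([245.0, 238.0, 39.0, 89.0], 0.96)]
hook [([309.0, 131.0, 19.0, 33.0], 0.7)]
hook_seat [([241.0, 216.0, 17.0, 39.0], 0.44)]
coaster [([286.0, 192.0, 26.0, 21.0], 0.7), ([286.0, 226.0, 34.0, 28.0], 0.65), ([318.0, 190.0, 14.0, 9.0], 0.64), ([251.0, 154.0, 19.0, 34.0], 0.52)]
tile [([252.0, 185.0, 27.0, 22.0], 0.87)]
black_lantern [([290.0, 156.0, 18.0, 35.0], 0.74)]
```

View pics/a.png

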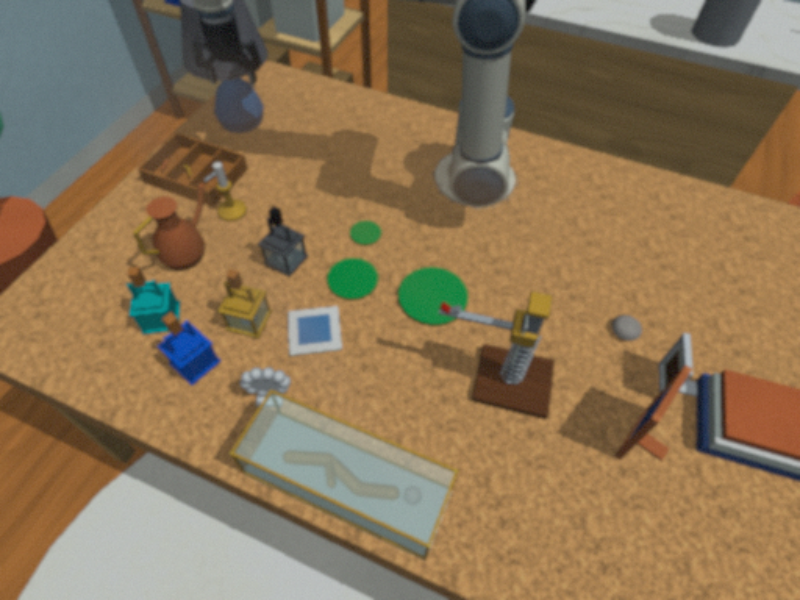

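View pics/b.png

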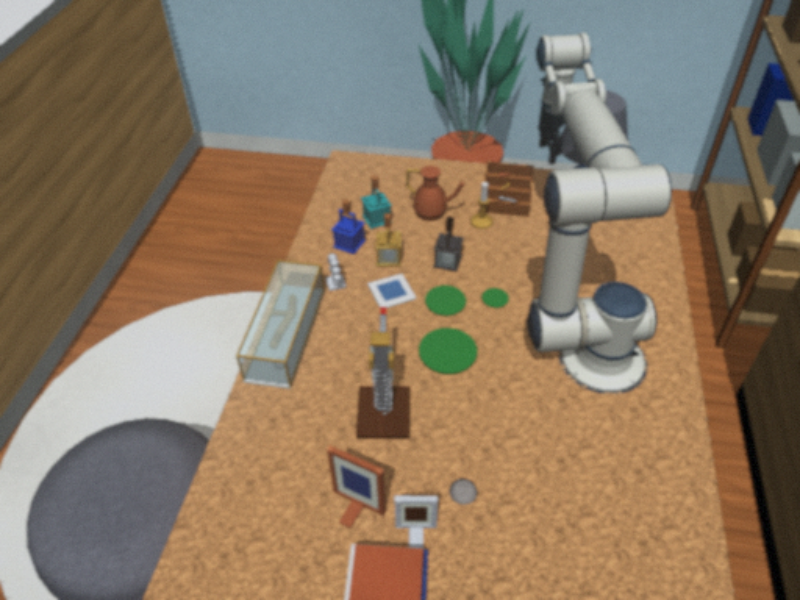

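Scene (800x600 view): lantern-like things are brass (245,308), turquoise (153,300), blue (188,350) and black (285,245), so I choose brass. Green discs are small (366,232), middle (352,279) and large (433,295), so I choose the middle one and will check its diameter. The scale has its red tip at (445,309), carriage at (535,310) and base at (513,380). In the side view the brass lantern is at (389,247), the coaster at (446,300) and the red tip at (382,318).

```bash
python3 - <<'E'
from h import *
a=ctrl.snapshot("scene"); b=ctrl.snapshot("side")
def comps(s,f,mn):
    hsv=cv2.cvtColor(s["image"],cv2.COLOR_RGB2HSV).astype(int); m=f(hsv).astype(np.uint8)
    n,l,st,c=cv2.connectedComponentsWithStats(m); return [(st[i],c[i],l==i) for i in range(1,n) if st[i][4]>=mn]
green=lambda h:(abs(h[...,0]-65)<12)&(h[...,1]>150)&(h[...,2]>60)
red=lambda h:((h[...,0]<5)|(h[...,0]>174))&(h[...,1]>150)&(h[...,2]>90)
for n,s in (("scene",a),("side",b)):
    for st,c,m in comps(s,green,30):
        cs,_=cv2.findContours(m.astype(np.uint8),0,1); p=np.array([onz(s,u,v,.008)[:2] for u,v in cs[0][:,0]]).astype(np.float32)
        print(n,"green",c.round(1),cv2.fitEllipse(p*1000))
    for st,c,m in comps(s,red,4): print(n,"red",st,c.round(1))
A=a["image"];B=b["image"]
def up(im,x,y,w,h,W,H): return cv2.resize(im[y:y+h,x:x+w,::-1],(W,H),interpolation=cv2.INTER_CUBIC)
cv2.imwrite("pics/c.png",np.hstack([up(A,130,160,60,60,400,400),up(B,225,125,50,50,400,400)]))
cv2.imwrite("pics/d.png",np.hstack([up(A,270,180,100,100,400,400),up(B,215,190,60,100,240,400)]))
np.save("shots.npy",np.array([a,b],dtype=object),allow_pickle=True)
E
```

```text
scene green [238.7 147.5] ((292.06201171875, -165.0021209716797), (17.424720764160156, 47.0340690612793), 132.87298583984375)
scene green [230.8 151.9] ((322.9053039550781, -181.40988159179688), (25.967056274414062, 38.986270904541016), 2.080291509628296)
scene green [225.1 177.9] ((443.580322265625, -147.04981994628906), (107.18785095214844, 107.46576690673828), 136.043701171875)
scene green [275.3 188.1] ((410.9727783203125, 35.20139694213867), (137.87022399902344, 150.06353759765625), 71.55432891845703)
scene red [283 196   5   4  12] [284.8 197.2]
side red [244 198   3   3   8] [244.9 198.9]
```

View pics/c.png

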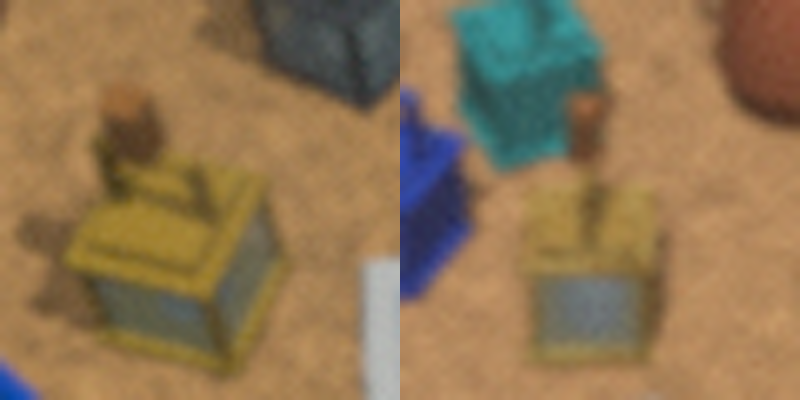

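View pics/d.png

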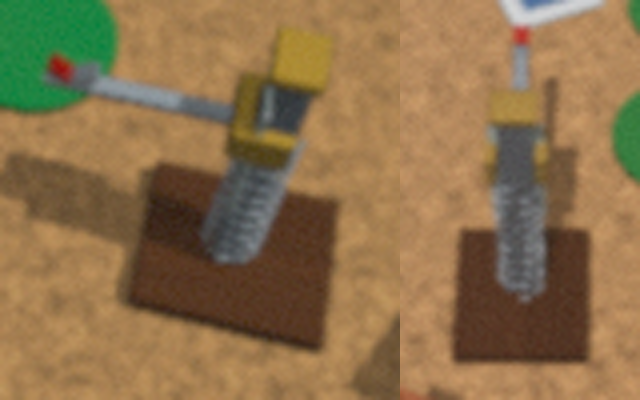

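The crop confirms the brass lantern, with its wooden grip top at about scene px (149,174). The second crop shows the scale, with the red tip at scene px (285,197) and the base corners clear.

```bash
python3 - <<'E'
from h import *
a,b=np.load("shots.npy",allow_pickle=True)
from scipy.optimize import least_squares
def fit(obs,x0):
    def f(p):
        c,s=np.cos(p[2]),np.sin(p[2]); o=[]
        for cam,uv,l in obs:
            w=[p[0]+c*l[0]-s*l[1],p[1]+s*l[0]+c*l[1],l[2]]; o.append(proj(cam,w)[0]-uv)
        return np.concatenate(o)
    r=least_squares(f,x0,loss="soft_l1"); print(r.x.round(4),np.rad2deg(r.x[2]).round(1)); print(r.fun.round(1)); return r.x
for q in [(a,163.7,215.5,0),(a,145.7,210.2,0),(a,172.7,199.7,0),(b,241.9,170,0),(b,256.2,169.7,0),(a,149.2,173.8,.17),(b,248.7,137.2,.17)]: print(onz(*q).round(3))
h=.038; g=.17
# camera a: +x,+y side ; near corner in a -> guess labels by world coords (lantern yaw small)
L=fit([(a,(149.2,173.8),(0,0,g)),(b,(248.7,137.2),(0,0,g)),(a,(163.7,215.5),(h,h,0)),(a,(145.7,210.2),(h,-h,0)),(a,(172.7,199.7),(-h,h,0)),(b,(241.9,170),(h,h,0)),(b,(256.2,169.7),(-h,h,0))],[.5,-.35,0])
for q in [(a,310,221.2,.02),(a,354.2,231.2,.02),(a,350.5,267.5,.02),(a,303,255.5,.02),(b,230.5,247.5,.02),(b,262,247.5,.02),(b,262,280,.02),(b,228.75,280,.02)]: print(onz(*q).round(3))
t,e=tri(ray(a,284.8,197.2),ray(b,244.9,198.9)); print("tip",t,e)
print("coaster side", )
hs=cv2.cvtColor(b["image"],cv2.COLOR_RGB2HSV).astype(int); m=((abs(hs[...,0]-65)<20)&(hs[...,1]>120)).astype(np.uint8)
n,l,st,c=cv2.connectedComponentsWithStats(m)
for i in range(1,n):
    if st[i][4]>30: print(st[i],c[i],onz(b,*c[i],.008))
print(onz(a,225.1,177.9,.008), "black",[ (r['extent'],) for r in []])
E
```

```text
[ 0.665 -0.267  0.   ]
[ 0.672 -0.333  0.   ]
[ 0.598 -0.273  0.   ]
[ 0.66  -0.261  0.   ]
[ 0.593 -0.274  0.   ]
[ 0.632 -0.3    0.17 ]
[ 0.63  -0.302  0.17 ]
[ 0.632  -0.3035  0.0995] 5.7
[-0.9 -0.3 -0.3 -0.2  1.1  0.6 -1.3 -0.2  2.  -1.5 -1.3 -0.3  0.3  0.6]
[0.498 0.189 0.02 ]
[0.475 0.331 0.02 ]
[0.601 0.351 0.02 ]
[0.622 0.208 0.02 ]
[0.613 0.212 0.02 ]
[0.489 0.191 0.02 ]
[0.465 0.341 0.02 ]
[0.588 0.362 0.02 ]
tip [0.5677886  0.11109094 0.20551277] 0.0009597210466747305
coaster side
[274   3  23  27 137] [287.59854015  17.0729927 ] [ 0.64085274 -1.88825427  0.008     ]
[302  16  12  20  58] [308.44827586  25.05172414] [ 0.48132206 -1.78455694  0.008     ]
[287  27  11  16  45] [292.8         34.33333333] [ 0.57396456 -1.63262038  0.008     ]
[273 183  24  19 334] [284.76347305 191.95209581] [ 0.43955    -0.14091394  0.008     ]
[309 185  15  11 125] [316.24  190.312] [ 0.30098202 -0.17349676  0.008     ]
[269 211  36  28 778] [286.28277635 224.26092545] [0.40938946 0.04600683 0.008     ]
[ 0.44467185 -0.14655874  0.008     ] black []
```

```bash
python3 - <<'E'
from h import *
a,b=np.load("shots.npy",allow_pickle=True)
s=ctrl.get_state(); print({k:np.round(v,3).tolist() for k,v in s.items()})
for n,u,v in (("blue",172,322),("turq",136,273),("black",274,216)): print(n,onz(a,u/1.5625,v/1.5625,.17).round(3))
for n,u,v in (("black",448,228),("turq",376,182)): print(n,onz(b,u/1.5625,v/1.5625,.17).round(3))
print("mirror",onz(a,265/1.5625,385/1.5625,0.03).round(3))
E
```

```text
{'t': 1.1, 'joints': [-1.297, 0.091, 1.231, -0.0, 1.82, -0.057], 'joint_vel': [-0.0, 0.002, 0.0, -0.001, -0.002, -0.002], 'tau': [0.002, -45.848, -41.81, 0.0, 0.001, 0.0], 'tool_pos': [0.195, -0.567, 0.25], 'ee_rot': [3.142, 0.0, 0.331], 'wrist_force': [0.766, -0.22, -0.084], 'wrist_torque': [0.002, -0.023, -0.046], 'grip_force': 0.0, 'grip_width': 0.086}
blue [ 0.775 -0.336  0.17 ]
turq [ 0.712 -0.469  0.17 ]
black [ 0.472 -0.305  0.17 ]
black [ 0.452 -0.268  0.17 ]
turq [ 0.697 -0.451  0.17 ]
mirror [ 0.766 -0.176  0.03 ]
```

```bash
python3 -m crank '{"gripper":[1,1,1,1,1,1,1,1,1,1,1,1],"slide":[[20,-4,0],[38,-8.5,0],[38,-8.5,0],[38,-8.5,0],[38,-8.5,0],[38,-8.5,0],[38,-8.5,0],[38,-8.5,0],[38,-8.5,0],[38,-8.5,0],[38,-8.5,0],[38,-8.5,0]],"turn":[[0,0,0],[0,0,0],[0,0,0],[0,0,0],[0,0,0],[0,0,0],[0,0,0],[0,0,0],[0,0,0],[0,0,0],[0,0,0],[0,0,0]]}'
python3 -m crank '{"gripper":[1,1,1,1,1,1],"slide":[[38,-8.5,0],[23,-4,0],[0,0,0],[0,0,0],[0,0,0],[0,0,0]],"turn":[[0,0,0.6],[0,0,0.8],[0,0,0.8],[0,0,0],[0,0,0],[0,0,0]]}'
python3 - <<'E'
from h import *
s=ctrl.get_state(); print(s["t"],s["tool_pos"],s["ee_rot"])
w=ctrl.snapshot("wrist"); np.save("w.npy",[w,s],allow_pickle=True); print({k:v for k,v in w.items() if k!="image"})
save(w,"w1.png",1.56)
E
```

```text
t: 2.1
tool_pos: [0.5789, -0.3317, 0.2501]
ee_rot: [3.141, -0.0, 0.331]
wrist_force: [-1.2, -0.8, 0.1]
grip_width: 0.0857
grip_force: 0.0
t: 2.6
tool_pos: [0.6312, -0.3033, 0.2502]
ee_rot: [3.141, -0.0, 0.102]
wrist_force: [-0.3, -0.6, -0.1]
grip_width: 0.0854
grip_force: 0.0
2.6 [ 0.63123662 -0.3032887   0.25021519] [ 3.14128748e+00 -1.65042532e-05  1.01851899e-01]
{'fx': 297.3186396354542, 'fy': 297.3186396354542, 'cx': 258.9491618772873, 'cy': 190.6389060576796, 'hand_eye': array([[-6.90283761e-04, -9.50958384e-01, -3.09318081e-01,
         7.95801380e-02],
       [ 9.99998901e-01, -1.06218217e-03,  1.03391317e-03,
        -1.99241564e-04],
       [-1.31176054e-03, -3.09317027e-01,  9.50958073e-01,
        -1.24985611e-01],
       [ 0.00000000e+00,  0.00000000e+00,  0.00000000e+00,
         1.00000000e+00]]), 'shot': 5}
```

View pics/w1.png

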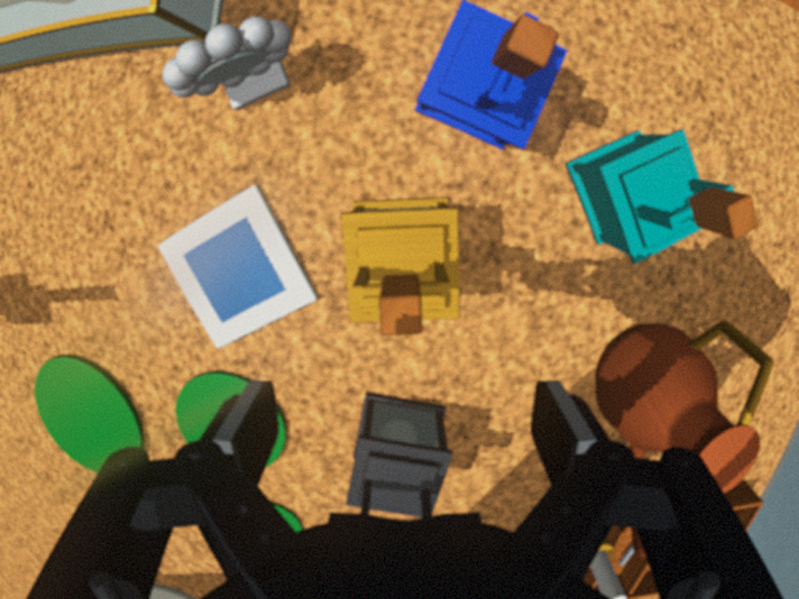

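The wrist picture shows the brass lantern at (401,265), its uprights lying along the tool's y, and the top face of its wooden grip at about (401,319).

```bash
cat >> h.py <<'E'
from scipy.spatial.transform import Rotation as Ro
def wray(w,s,u,v):
    x,y=u-w["cx"],v-w["cy"]; r=np.hypot(x,y); th=r/w["fx"]
    d=np.array([np.sin(th)*x/r,np.sin(th)*y/r,np.cos(th)]); H=w["hand_eye"]
    R=Ro.from_euler("xyz",s["ee_rot"]).as_matrix(); p=np.array(s["tool_pos"])
    return R@H[:3,3]+p, R@H[:3,:3]@d
def wz(w,s,u,v,z):
    c,d=wray(w,s,u,v); return c+d*(z-c[2])/d[2]
E
python3 - <<'E'
from h import *
w,s=np.load("w.npy",allow_pickle=True); k=1.5625
P=lambda u,v,z: wz(w,s,u/k,v/k,z)
for q in [(382,306),(422,304),(382,334),(422,332),(401.5,319)]: print("grip",P(*q,.17).round(4))
for q in [(343,212),(459,208),(350,322),(460,317)]: print("roof",P(*q,.07).round(4))
hs=cv2.cvtColor(w["image"],cv2.COLOR_RGB2HSV).astype(int); m=((abs(hs[...,0]-65)<15)&(hs[...,1]>130)).astype(np.uint8)
n,l,st,c=cv2.connectedComponentsWithStats(m)
for i in range(1,n):
    if st[i][4]>200:
        cs,_=cv2.findContours((l==i).astype(np.uint8),0,1); p=np.array([wz(w,s,u,v,.008)[:2] for u,v in cs[0][:,0] if u<135]).astype(np.float32)
        print("green",st[i],cv2.fitEllipse(p*1000))
E
```

```text
grip [ 0.639  -0.2919  0.17  ]
grip [ 0.6418 -0.3104  0.17  ]
grip [ 0.6249 -0.2931  0.17  ]
grip [ 0.6278 -0.312   0.17  ]
grip [ 0.6334 -0.3016  0.17  ]
roof [ 0.6671 -0.2588  0.07  ]
roof [ 0.6774 -0.3349  0.07  ]
roof [ 0.59   -0.2689  0.07  ]
roof [ 0.6015 -0.3457  0.07  ]
green [  23  229   68   73 3217] ((413.6803894042969, 43.84673309326172), (140.840087890625, 159.2048797607422), 35.056739807128906)
green [ 113  239   45   46 1126] ((454.3235168457031, -111.8622055053711), (37.9068717956543, 86.41309356689453), 70.79716491699219)
```

```bash
python3 -m crank '{"gripper":[1,1,1,1,1,1,1,0,0,0,0,0],"slide":[[2,-1,12],[0,0,20],[0,0,20],[0,0,20],[0,0,15],[0,0,5],[0,0,0],[0,0,0],[0,0,0],[0,0,0],[0,0,0],[0,0,0]],"turn":[[0,0,-0.3],[0,0,0],[0,0,0],[0,0,0],[0,0,0],[0,0,0],[0,0,0],[0,0,0],[0,0,0],[0,0,0],[0,0,0],[0,0,0]]}' 60
python3 -m crank '{"gripper":[0,0,0,0,0,0],"slide":[[0,0,0],[0,0,0],[0,0,0],[0,0,0],[0,0,0],[0,0,0]],"turn":[[0,0,0],[0,0,0],[0,0,0],[0,0,0],[0,0,0],[0,0,0]]}'
```

```text
t: 3.65
tool_pos: [0.6339, -0.3016, 0.1589]
ee_rot: [3.141, -0.001, 0.132]
wrist_force: [-0.4, 0.3, -0.6]
grip_width: 0.0255
grip_force: 0.0
t: 4.15
tool_pos: [0.6341, -0.3013, 0.1589]
ee_rot: [3.141, -0.002, 0.132]
wrist_force: [1.7, 1.4, 5.0]
grip_width: 0.0191
grip_force: 61.0
```

```bash
python3 -m crank '{"gripper":[0,0,0,0,0,0,0,0,0,0,0,0],"slide":[[0,0,-2],[0,0,-4],[0,0,-8],[0,0,-12],[0,0,-16],[0,0,-16],[0,0,-16],[0,0,-14],[0,0,-10],[0,0,-5],[0,0,0],[0,0,0]],"turn":[[0,0,0],[0,0,0],[0,0,0],[0,0,0],[0,0,0],[0,0,0],[0,0,0],[0,0,0],[0,0,0],[0,0,0],[0,0,0],[0,0,0]]}'
python3 -m crank '{"gripper":[0,0,0,0,0,0,0,0,0,0,0,0],"slide":[[0,-8,0],[0,-16,0],[0,-26,0],[0,-34,0],[0,-38,0],[0,-38,0],[0,-38,0],[0,-38,0],[0,-36,0],[0,-34,0],[0,-26,0],[-7,-14,0]],"turn":[[0,0,0],[0,0,0],[0,0,0],[0,0,0],[0,0,0],[0,0,0],[0,0,0],[0,0,0],[0,0,0],[0,0,0],[0,0,0],[0,0,0]]}'
python3 -m crank '{"gripper":[0,0,0,0,0,0,0,0,0,0,0,0],"slide":[[0,0,0],[0,0,0],[0,0,0],[0,0,0],[0,0,0],[0,0,0],[0,0,0],[0,0,0],[0,0,0],[0,0,0],[0,0,0],[0,0,0]],"turn":[[0,0,-0.6],[0,0,-1.1],[0,0,-1.15],[0,0,-1.15],[0,0,-1.15],[0,0,-1.15],[0,0,-1.15],[0,0,-1.15],[0,0,-1.15],[0,0,-1.15],[0,0,-1.15],[0,0,-1.15]]}'
python3 -m crank '{"gripper":[0,0,0,0,0,0,0,0],"slide":[[0,0,0],[0,0,0],[0,0,0],[0,0,0],[0,0,0],[0,0,0],[0,0,0],[0,0,0]],"turn":[[0,0,-1.1],[0,0,-0.6],[0,0,-0.3],[0,0,0],[0,0,0],[0,0,0],[0,0,0],[0,0,0]]}'
python3 - <<'E'
from h import *
s=ctrl.get_state(); F=[]
w=ctrl.snapshot("wrist"); np.save("w.npy",[w,s],allow_pickle=True); save(w,"w2.png",1.56)
for i in range(4): F.append(ctrl.get_state()["wrist_force"]); q=ctrl.snapshot("side"); 
print(np.round(F,2),s["tool_pos"],s["ee_rot"],s["grip_force"])
E
```

```text
t: 5.15
tool_pos: [0.6336, -0.3016, 0.2604]
ee_rot: [-3.141, 0.001, 0.132]
wrist_force: [0.5, -0.2, -8.0]
grip_width: 0.0193
grip_force: 59.3
t: 6.15
tool_pos: [0.5803, 0.0448, 0.2596]
ee_rot: [-3.139, 0.001, 0.136]
wrist_force: [0.7, 1.2, -8.0]
grip_width: 0.0192
grip_force: 59.7
t: 7.15
tool_pos: [0.5804, 0.0406, 0.2599]
ee_rot: [-3.14, 0.0, 1.52]
wrist_force: [0.2, 0.8, -9.1]
grip_width: 0.0191
grip_force: 59.7
t: 7.82
tool_pos: [0.5811, 0.0406, 0.2608]
ee_rot: [-3.141, 0.0, 1.723]
wrist_force: [0.9, 0.5, -7.9]
grip_width: 0.019
grip_force: 59.7
[[-0.17  0.78 -7.87]
 [-0.43 -0.11 -8.33]
 [ 0.35 -0.05 -8.4 ]
 [-0.41 -0.22 -7.99]] [0.58111302 0.04057246 0.26084165] [-3.14135475e+00  3.12766947e-05  1.72305644e+00] 59.71858084201813
```

View pics/w2.png

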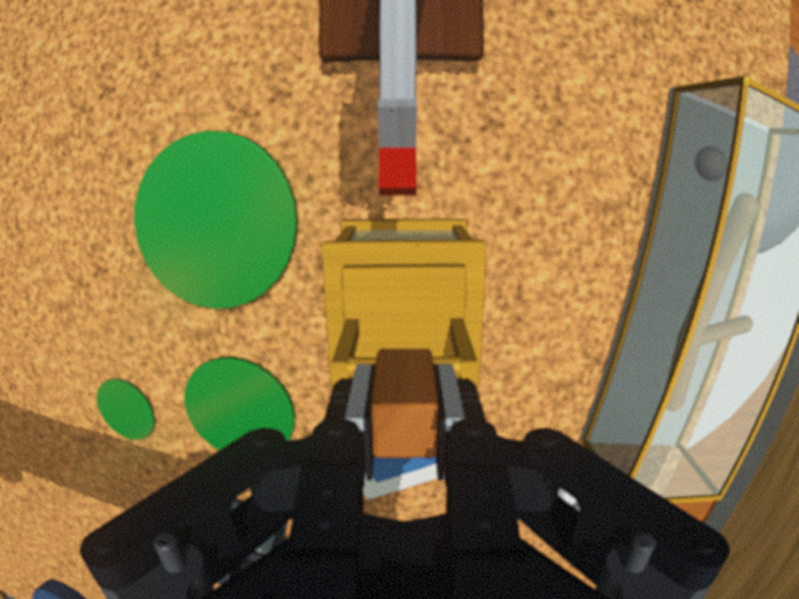

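The picture shows the hook pointing straight at the lantern, with its red tip at (398,170) and its far end at about (398,190). It lies some 6 px left of the lantern's axis (404).

```bash
python3 - <<'E'
from h import *
w,s=np.load("w.npy",allow_pickle=True); k=1.5625
psi=s["ee_rot"][2]; tx=np.array([np.cos(psi),np.sin(psi),0]); ty=np.array([np.sin(psi),-np.cos(psi),0]); o=np.array(s["tool_pos"])
def T(u,v,z):
    p=wz(w,s,u/k,v/k,z); return (np.array([(p-o)@tx,(p-o)@ty])*1000).round(1)
for n,q,z in [("tipL",(379,148),.2165),("tipR",(416,148),.2165),("endL",(379,188),.2165),("endR",(416,188),.2165),("endbot",(398,193),.2),("armL100",(380,100),.2165),("armR100",(417,100),.2165),("armL30",(381.5,30),.21),("armR30",(416,30),.21),("baseL",(321,57),.02),("baseR",(483,57),.02),("grip",(373,456),.17+.1019),("gripR",(437,456),.2719),("roofL",(324,243),.172),("roofR",(485,242),.172)]: print(n,T(*q,z))
m=cv2.cvtColor(w["image"],cv2.COLOR_RGB2HSV).astype(int); m=((abs(m[...,0]-65)<15)&(m[...,1]>130)).astype(np.uint8)
n,l,st,c=cv2.connectedComponentsWithStats(m)
for i in range(1,n):
    if st[i][4]>200:
        cs,_=cv2.findContours((l==i).astype(np.uint8),0,1); p=np.array([wz(w,s,u,v,.008)[:2] for u,v in cs[0][:,0]if v<272]).astype(np.float32)
        print("green",st[i],cv2.fitEllipse(p*1000))
E
```

```text
tipL [80.7 -8.9]
tipR [80.6  4.4]
endL [66. -9.]
endR [66.   4.4]
endbot [62.7 -2.4]
armL100 [98.2 -8.4]
armR100 [98.2  4.7]
armL30 [126.5  -8.2]
armR30 [126.4   4.6]
baseL [156.9 -64.8]
baseR [156.5  61. ]
grip [-8.4 -9.3]
gripR [-8.4 10.1]
roofL [ 36.9 -37.9]
roofR [37.4 38.2]
green [  87   84  103  113 9126] ((409.906005859375, 40.664859771728516), (156.06057739257812, 156.44578552246094), 64.539306640625)
green [ 119  229   70   60 2912] ((440.6455078125, -144.59153747558594), (113.95365142822266, 115.73892211914062), 131.32955932617188)
green [ 63 244  36  37 973] ((302.2929992675781, -177.75718688964844), (72.5442123413086, 74.12153625488281), 108.87582397460938)
```

```bash
python3 -m crank '{"gripper":[0,0,0,0,0,0,0,0,0,0,0,0],"slide":[[0,-2.3,0],[4,0,0],[8,0,0],[12,0,0],[12,0,0],[12,0,0],[12,0,0],[10,0,0],[8,0,0],[4.5,0,0],[2,0,0],[0,0,0]],"turn":[[0,0,0],[0,0,0],[0,0,0],[0,0,0],[0,0,0],[0,0,0],[0,0,0],[0,0,0],[0,0,0],[0,0,0],[0,0,0],[0,0,0]]}'
python3 -m crank '{"gripper":[0,0,0,0],"slide":[[0,0,0],[0,0,0],[0,0,0],[0,0,0]],"turn":[[0,0,0],[0,0,0],[0,0,0],[0,0,0]]}'
python3 - <<'E'
from h import *
s=ctrl.get_state(); w=ctrl.snapshot("wrist"); np.save("w.npy",[w,s],allow_pickle=True)
a=ctrl.snapshot("scene"); b=ctrl.snapshot("side")
f=lambda im,x,y,ww,h,W,H: cv2.resize(im[y:y+h,x:x+ww,::-1],(W,H),interpolation=cv2.INTER_CUBIC)
cv2.imwrite("pics/e.png",np.hstack([f(w["image"],150,0,210,300,280,400),f(a["image"],250,160,80,80,400,400)])); print(s["tool_pos"],s["ee_rot"],s["wrist_force"])
E
```

```text
t: 9.07
tool_pos: [0.5661, 0.1241, 0.2609]
ee_rot: [-3.141, 0.0, 1.724]
wrist_force: [0.2, 0.5, -8.6]
grip_width: 0.0194
grip_force: 59.8
t: 9.4
tool_pos: [0.5662, 0.1233, 0.261]
ee_rot: [3.142, 0.0, 1.723]
wrist_force: [0.1, -0.3, -8.7]
grip_width: 0.0187
grip_force: 59.8
[0.56621877 0.12326821 0.26099274] [3.14156467e+00 1.16273761e-04 1.72276361e+00] [ 0.13449054 -0.3062767  -8.68544715]
```

View pics/e.png

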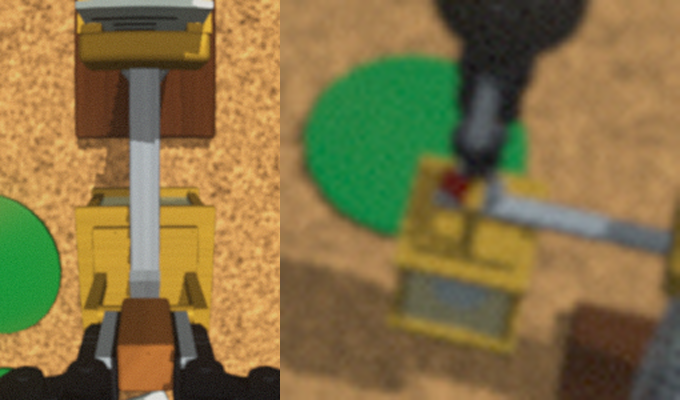

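The hook passes through the loop centrally: the red tip at (455,183) in the right half has come out beyond the bar. I'll now lower slowly.

```bash
python3 -m crank '{"gripper":[0,0,0,0,0,0,0,0,0,0,0,0],"slide":[[0,0,1],[0,0,2.5],[0,0,3],[0,0,2.5],[0,0,1.5],[0,0,1],[0,0,0.7],[0,0,0.7],[0,0,0.7],[0,0,0.7],[0,0,0.7],[0,0,0.7]],"turn":[[0,0,0],[0,0,0],[0,0,0],[0,0,0],[0,0,0],[0,0,0],[0,0,0],[0,0,0],[0,0,0],[0,0,0],[0,0,0],[0,0,0]]}'
python3 -m crank '{"gripper":[0,0,0,0,0,0,0,0,0,0,0,0],"slide":[[0,0,0.7],[0,0,0.7],[0,0,0.7],[0,0,0.7],[0,0,0.8],[0,0,0.9],[0,0,1],[0,0,1],[0,0,1],[0,0,1],[0,0,1],[0,0,0.5]],"turn":[[0,0,0],[0,0,0],[0,0,0],[0,0,0],[0,0,0],[0,0,0],[0,0,0],[0,0,0],[0,0,0],[0,0,0],[0,0,0],[0,0,0]]}'
python3 - <<'E'
from h import *
F=[]
for i in range(6): F.append(ctrl.get_state()["wrist_force"]); ctrl.snapshot("side")
s=ctrl.get_state(); print(np.mean(F,0),np.std(F,0),s["wrist_torque"],s["tool_pos"],s["t"])
E
```

```text
t: 10.55
tool_pos: [0.5661, 0.1238, 0.2454]
ee_rot: [3.141, -0.0, 1.724]
wrist_force: [0.1, 0.5, -7.2]
grip_width: 0.0189
grip_force: 59.7
t: 11.55
tool_pos: [0.5661, 0.1238, 0.2352]
ee_rot: [3.141, 0.0, 1.724]
wrist_force: [-0.3, -0.4, -5.7]
grip_width: 0.0189
grip_force: 59.9
[ 0.27890044  0.0153539  -5.99223927] [0.38232917 0.38894855 0.28709287] [-0.00758212 -0.01941434  0.02030906] [0.56613604 0.1237527  0.23541521] 11.85
```

```bash
python3 -m crank '{"gripper":[0,0,0,0,0,0,0,0,0,0,0,0],"slide":[[0,0,0.7],[0,0,1.2],[0,0,1.7],[0,0,2],[0,0,2],[0,0,2],[0,0,2],[0,0,2],[0,0,2],[0,0,2],[0,0,2],[0,0,2]],"turn":[[0,0,0],[0,0,0],[0,0,0],[0,0,0],[0,0,0],[0,0,0],[0,0,0],[0,0,0],[0,0,0],[0,0,0],[0,0,0],[0,0,0]]}'
python3 -m crank '{"gripper":[0,0,0,0,0,0,0,0,0,0,0,0],"slide":[[0,0,2],[0,0,2],[0,0,2],[0,0,2],[0,0,1.8],[0,0,1.4],[0,0,1],[0,0,0.5],[0,0,0],[0,0,0],[0,0,0],[0,0,0]],"turn":[[0,0,0],[0,0,0],[0,0,0],[0,0,0],[0,0,0],[0,0,0],[0,0,0],[0,0,0],[0,0,0],[0,0,0],[0,0,0],[0,0,0]]}'
python3 - <<'E'
from h import *
F=[]
for i in range(8): F.append(ctrl.get_state()["wrist_force"]); ctrl.snapshot("side")
s=ctrl.get_state(); print(np.mean(F,0),np.std(F,0),s["wrist_torque"],s["tool_pos"],s["t"])
E
```

```text
t: 12.85
tool_pos: [0.5661, 0.1238, 0.2138]
ee_rot: [3.141, -0.0, 1.724]
wrist_force: [-1.3, 0.5, -3.8]
grip_width: 0.0187
grip_force: 60.2
t: 13.85
tool_pos: [0.5662, 0.1238, 0.2012]
ee_rot: [3.141, -0.0, 1.724]
wrist_force: [-0.2, 1.0, -1.0]
grip_width: 0.019
grip_force: 60.5
[ 0.07588047  0.08192814 -1.25952907] [0.41704049 0.5961761  0.26900624] [ 0.0163164   0.01148217 -0.02503524] [0.56612694 0.12377915 0.2010259 ] 14.25
```

```bash
python3 -m crank '{"gripper":[0,0,0,0,0,0,0,0,0,0,0,0],"slide":[[0,0,0.7],[0,0,1],[0,0,1.2],[0,0,1.3],[0,0,1.3],[0,0,1.2],[0,0,1],[0,0,0.6],[0,0,0],[0,0,0],[0,0,0],[0,0,0]],"turn":[[0,0,0],[0,0,0],[0,0,0],[0,0,0],[0,0,0],[0,0,0],[0,0,0],[0,0,0],[0,0,0],[0,0,0],[0,0,0],[0,0,0]]}'
python3 - <<'E'
from h import *
F=[]
for i in range(20): F.append(ctrl.get_state()["wrist_force"]); ctrl.snapshot("side")
s=ctrl.get_state(); print(np.mean(F,0),np.std(F,0),s["wrist_torque"],s["tool_pos"],s["t"])
E
```

```text
t: 15.25
tool_pos: [0.5661, 0.1238, 0.1928]
ee_rot: [3.141, -0.0, 1.724]
wrist_force: [0.4, -0.1, -0.0]
grip_width: 0.0192
grip_force: 60.7
[ 0.70708613  0.25231786 -0.0509664 ] [0.55533937 0.45193272 0.47543423] [ 0.05307589 -0.1000147   0.01443191] [0.56613682 0.12375793 0.19269692] 16.25
```

```bash
python3 -m crank '{"gripper":[0,0,0.24,0.26,0.3,0.35,0.4,0.45,0.5,0.5,0.5,0.5],"slide":[[0,0,0],[0,0,0],[0,0,0],[0,0,0],[0,0,0],[0,0,0],[0,0,0],[0,0,0],[0,0,0],[0,0,0],[0,0,0],[0,0,0]],"turn":[[0,0,0],[0,0,0],[0,0,0],[0,0,0],[0,0,0],[0,0,0],[0,0,0],[0,0,0],[0,0,0],[0,0,0],[0,0,0],[0,0,0]]}' 20
python3 - <<'E'
from h import *
F=[]
im=[]
for i in range(12):
    F.append(ctrl.get_state()["wrist_force"]); im.append(ctrl.snapshot("scene")); im[-1]["side"]=ctrl.snapshot("side")["image"]
s=ctrl.get_state(); w=ctrl.snapshot("wrist"); np.save("w.npy",[w,s],allow_pickle=True)
print(np.mean(F,0),s["tool_pos"],s["t"])
for j in range(1,12,2):
    print([round(float(np.abs(cv2.GaussianBlur(im[j][k],(5,5),0).astype(int)-cv2.GaussianBlur(im[0][k],(5,5),0)).mean(2)[160:260,250:330].max()),1) for k in ("image",)], round(float(np.abs(cv2.GaussianBlur(im[j]["side"],(5,5),0).astype(int)-cv2.GaussianBlur(im[0]["side"],(5,5),0)).mean(2)[150:250,215:285].max()),1))
f=lambda im,x,y,ww,h,W,H: cv2.resize(im[y:y+h,x:x+ww,::-1],(W,H),interpolation=cv2.INTER_CUBIC)
cv2.imwrite("pics/f.png",np.hstack([f(w["image"],130,80,256,256,400,400),f(im[-1]["image"],250,160,80,80,400,400)]))
E
```

```text
t: 17.25
tool_pos: [0.5661, 0.1237, 0.1927]
ee_rot: [-3.142, 0.0, 1.724]
wrist_force: [0.1, -0.2, 0.1]
grip_width: 0.0431
grip_force: 0.0
[-0.19391784 -0.20182715 -0.15138263] [0.56608556 0.12375815 0.19266456] 18.45
[8.3] 7.7
[8.7] 7.7
[5.0] 5.0
[8.0] 9.3
[9.0] 6.0
[10.0] 5.3
```

View pics/f.png

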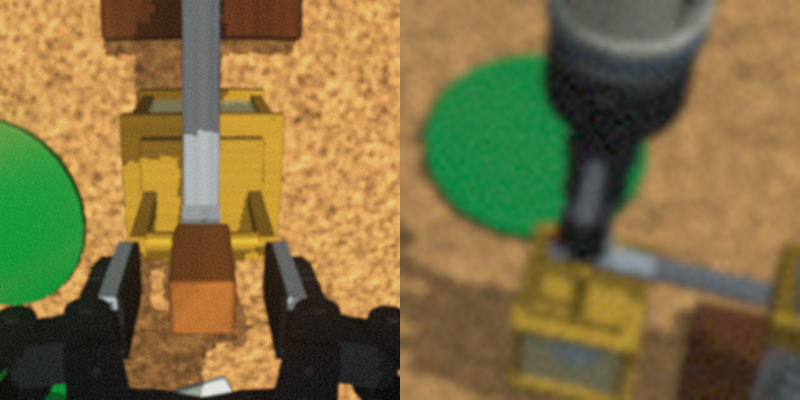

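The lantern hangs free: the pads are clear on both sides, at (120,290) and (285,275) around the grip at (203,290). I'll wait and then re-check that it is still.

```bash
for i in 1 2 3; do python3 -m crank '{"gripper":[0.5,0.5,0.5,0.5,0.5,0.5,0.5,0.5,0.5,0.5,0.5,0.5],"slide":[[0,0,0],[0,0,0],[0,0,0],[0,0,0],[0,0,0],[0,0,0],[0,0,0],[0,0,0],[0,0,0],[0,0,0],[0,0,0],[0,0,0]],"turn":[[0,0,0],[0,0,0],[0,0,0],[0,0,0],[0,0,0],[0,0,0],[0,0,0],[0,0,0],[0,0,0],[0,0,0],[0,0,0],[0,0,0]]}' | head -1; done
python3 - <<'E'
from h import *
w0,s0=np.load("w.npy",allow_pickle=True)
prev=w0["image"]
for i in range(5):
    w=ctrl.snapshot("wrist"); A=cv2.cvtColor(w["image"],6)[90:300,195:300].astype(np.float32); B=cv2.cvtColor(prev,6)[90:300,195:300].astype(np.float32)
    print(cv2.phaseCorrelate(A,B), np.abs(cv2.blur(A,(5,5))-cv2.blur(B,(5,5))).max()); 
    if i: prev=w["image"]
    for _ in range(2): ctrl.snapshot("side")
print(ctrl.get_state()["t"],ctrl.get_state()["wrist_force"])
E
```

```text
t: 19.5
t: 20.5
t: 21.5
((0.02036443482637651, 0.04800979209738898), 1.0523673935355147) 6.4400024
((-0.009664741892926543, 0.004380795445271701), 1.0480426034809631) 7.4000015
((-0.00836798433629582, 0.014919464670143157), 1.0746978307130077) 2.6400013
((0.02516177179477097, 0.0074354848097897275), 1.0602300431993272) 3.1599998
((0.023612543596620128, 0.020546406808250595), 1.0707053261692796) 3.2399979
22.25 [ 0.31723959 -0.28724966 -0.94518203]
```

```bash
for i in 1 2; do python3 -m crank '{"gripper":[0.5,0.5,0.5,0.5,0.5,0.5,0.5,0.5,0.5,0.5,0.5,0.5],"slide":[[0,0,0],[0,0,0],[0,0,0],[0,0,0],[0,0,0],[0,0,0],[0,0,0],[0,0,0],[0,0,0],[0,0,0],[0,0,0],[0,0,0]],"turn":[[0,0,0],[0,0,0],[0,0,0],[0,0,0],[0,0,0],[0,0,0],[0,0,0],[0,0,0],[0,0,0],[0,0,0],[0,0,0],[0,0,0]]}' | head -1; done
python3 -m crank '{"gripper":[0.44,0.39,0.35,0.32,0.3,0.28,0.26,0.25,0.24,0.23,0.22,0.21],"slide":[[0,0,0],[0,0,0],[0,0,0],[0,0,0],[0,0,0],[0,0,0],[0,0,0],[0,0,0],[0,0,0],[0,0,0],[0,0,0],[0,0,0]],"turn":[[0,0,0],[0,0,0],[0,0,0],[0,0,0],[0,0,0],[0,0,0],[0,0,0],[0,0,0],[0,0,0],[0,0,0],[0,0,0],[0,0,0]]}' 20
python3 -m crank '{"gripper":[0.15,0.1,0,0,0,0],"slide":[[0,0,0],[0,0,0],[0,0,0],[0,0,0],[0,0,0],[0,0,0]],"turn":[[0,0,0],[0,0,0],[0,0,0],[0,0,0],[0,0,0],[0,0,0]]}' 60
python3 - <<'E'
from h import *
F=[]
for i in range(6): F.append(ctrl.get_state()["wrist_force"]); ctrl.snapshot("side")
s=ctrl.get_state(); print(np.mean(F,0),s["tool_pos"],s["grip_force"],s["grip_width"])
E
```

```text
t: 23.25
t: 24.25
t: 25.25
tool_pos: [0.5661, 0.1237, 0.1927]
ee_rot: [3.142, 0.0, 1.724]
wrist_force: [0.1, -0.6, 0.4]
grip_width: 0.0195
grip_force: 21.7
t: 25.75
tool_pos: [0.5661, 0.1237, 0.1927]
ee_rot: [3.142, -0.0, 1.724]
wrist_force: [0.2, -0.1, -0.2]
grip_width: 0.019
grip_force: 61.0
[-0.39887316  0.1877806  -0.31301456] [0.5661064  0.12376699 0.19268964] 60.95180153846741 0.018939572366160992
```

Held with no extra load. I'll raise it slowly, easing off further near the point where the bar leaves the seat.

```bash
python3 -m crank '{"gripper":[0,0,0,0,0,0,0,0,0,0,0,0],"slide":[[0,0,-0.5],[0,0,-1],[0,0,-1.5],[0,0,-2],[0,0,-2],[0,0,-2],[0,0,-2],[0,0,-2],[0,0,-2],[0,0,-2],[0,0,-2],[0,0,-2]],"turn":[[0,0,0],[0,0,0],[0,0,0],[0,0,0],[0,0,0],[0,0,0],[0,0,0],[0,0,0],[0,0,0],[0,0,0],[0,0,0],[0,0,0]]}'
python3 -m crank '{"gripper":[0,0,0,0,0,0,0,0,0,0,0,0],"slide":[[0,0,-2],[0,0,-2],[0,0,-2],[0,0,-2],[0,0,-2],[0,0,-2],[0,0,-2],[0,0,-2],[0,0,-2],[0,0,-1.7],[0,0,-1.4],[0,0,-1.2]],"turn":[[0,0,0],[0,0,0],[0,0,0],[0,0,0],[0,0,0],[0,0,0],[0,0,0],[0,0,0],[0,0,0],[0,0,0],[0,0,0],[0,0,0]]}'
python3 -m crank '{"gripper":[0,0,0,0,0,0,0,0,0,0,0,0],"slide":[[0,0,-1],[0,0,-0.8],[0,0,-0.7],[0,0,-0.7],[0,0,-0.7],[0,0,-0.7],[0,0,-0.7],[0,0,-0.7],[0,0,-0.7],[0,0,-0.7],[0,0,-0.7],[0,0,-0.7]],"turn":[[0,0,0],[0,0,0],[0,0,0],[0,0,0],[0,0,0],[0,0,0],[0,0,0],[0,0,0],[0,0,0],[0,0,0],[0,0,0],[0,0,0]]}'
python3 -m crank '{"gripper":[0,0,0,0,0,0,0,0,0,0,0,0],"slide":[[0,0,-0.7],[0,0,-0.7],[0,0,-0.7],[0,0,-0.7],[0,0,-1.2],[0,0,-2],[0,0,-2],[0,0,-2],[0,0,-1.5],[0,0,-0.5],[0,0,0],[0,0,0]],"turn":[[0,0,0],[0,0,0],[0,0,0],[0,0,0],[0,0,0],[0,0,0],[0,0,0],[0,0,0],[0,0,0],[0,0,0],[0,0,0],[0,0,0]]}'
```

```text
t: 27.05
tool_pos: [0.5661, 0.1237, 0.2136]
ee_rot: [-3.141, 0.0, 1.724]
wrist_force: [0.5, 0.3, -2.7]
grip_width: 0.0192
grip_force: 60.7
t: 28.05
tool_pos: [0.566, 0.1237, 0.2359]
ee_rot: [-3.141, 0.0, 1.724]
wrist_force: [0.5, 0.2, -6.7]
grip_width: 0.0189
grip_force: 60.3
t: 29.05
tool_pos: [0.566, 0.1237, 0.2448]
ee_rot: [-3.141, 0.0, 1.724]
wrist_force: [-0.0, -0.6, -7.7]
grip_width: 0.0191
grip_force: 60.3
t: 30.05
tool_pos: [0.5661, 0.1237, 0.2567]
ee_rot: [-3.142, -0.0, 1.724]
wrist_force: [-0.7, -0.6, -8.4]
grip_width: 0.019
grip_force: 60.0
```

```bash
python3 -m crank '{"gripper":[0,0,0,0,0,0,0,0,0,0,0,0],"slide":[[0,0,-2],[0,0,-3],[0,0,-2],[0,0,0],[-4,0,0],[-8,0,0],[-12,0,0],[-14,0,0],[-14,0,0],[-14,0,0],[-14,0,0],[-10,0,0]],"turn":[[0,0,0],[0,0,0],[0,0,0],[0,0,0],[0,0,0],[0,0,0],[0,0,0],[0,0,0],[0,0,0],[0,0,0],[0,0,0],[0,0,0]]}'
python3 -m crank '{"gripper":[0,0,0,0,0,0,0,0,0,0,0,0],"slide":[[-6,-6,0],[-12,-12,0],[-18,-18,0],[-20,-22,0],[-22,-24,0],[-22,-24,0],[-20,-22,0],[-18,-18,0],[-12,-12,0],[-6,-6,0],[0,0,0],[0,0,0]],"turn":[[0,0,0],[0,0,0],[0,0,0],[0,0,0],[0,0,0],[0,0,0],[0,0,0],[0,0,0],[0,0,0],[0,0,0],[0,0,0],[0,0,0]]}'
python3 -m crank '{"gripper":[0,0,0],"slide":[[0,0,0],[0,0,0],[0,0,0]],"turn":[[0,0,0],[0,0,0],[0,0,0]]}'
python3 - <<'E'
from h import *
s=ctrl.get_state(); w=ctrl.snapshot("wrist"); a=ctrl.snapshot("scene"); b=ctrl.snapshot("side")
print(s["t"],s["tool_pos"],s["ee_rot"])
t=np.array([.4413,-.1442])-np.array(s["tool_pos"])[:2]; p=s["ee_rot"][2]; print("tool shift",t@[np.cos(p),np.sin(p)],t@[np.sin(p),-np.cos(p)])
f=lambda im,x,y,ww,h,W,H: cv2.resize(im[y:y+h,x:x+ww,::-1],(W,H),interpolation=cv2.INTER_CUBIC)
cv2.imwrite("pics/g.png",np.hstack([cv2.resize(w["image"][:,:,::-1],(400,300)),f(b["image"],220,130,140,105,400,300)]))
np.save("w.npy",[w,s],allow_pickle=True)
E
```

```text
t: 31.05
tool_pos: [0.58, 0.0323, 0.2638]
ee_rot: [-3.142, 0.001, 1.722]
wrist_force: [-0.5, 0.1, -7.8]
grip_width: 0.0194
grip_force: 59.9
t: 32.05
tool_pos: [0.4416, -0.144, 0.264]
ee_rot: [3.14, -0.001, 1.723]
wrist_force: [1.1, 0.4, -8.9]
grip_width: 0.0188
grip_force: 60.0
t: 32.3
tool_pos: [0.4419, -0.1435, 0.2636]
ee_rot: [-3.141, -0.0, 1.725]
wrist_force: [0.7, -0.4, -8.3]
grip_width: 0.019
grip_force: 60.0
32.3 [ 0.44193384 -0.1435369   0.26363503] [-3.14146292e+00 -4.42059043e-04  1.72517608e+00]
tool shift -0.000557749082044054 -0.0007282652013085279
```

View pics/g.png

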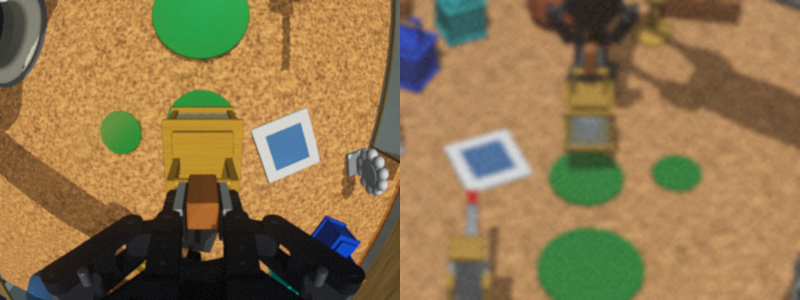

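The lantern is over the middle coaster, whose far arc shows at (200,97). I'll fit that arc with the known radius as a check.

```bash
python3 - <<'E'
from h import *
from scipy.optimize import least_squares
w,s=np.load("w.npy",allow_pickle=True)
m=cv2.cvtColor(w["image"],cv2.COLOR_RGB2HSV).astype(int); m=((abs(m[...,0]-65)<18)&(m[...,1]>110)).astype(np.uint8)
print(s["tool_pos"])
def arc(R,u0,u1,vmin,vmax):
    P=[]
    for u in range(u0,u1,1):
        v=np.where(m[vmin:vmax,u])[0]
        if len(v): P.append(wz(w,s,u,vmin+v[0]-.5,.008)[:2])
    P=np.array(P); r=least_squares(lambda c:np.hypot(*(P-c).T)-R,[.44,-.14]); print(len(P),r.x,np.abs(r.fun).mean())
arc(.06,222,290,100,150); arc(.0595,222,290,100,150)
E
```

```text
[ 0.44193384 -0.1435369   0.26363503]
68 [ 0.44093066 -0.14786571] 0.0003230512730269484
68 [ 0.44081442 -0.14732926] 0.00031063037404383356
```

```bash
python3 -m crank '{"gripper":[0,0,0,0,0,0,0,0,0,0,0,0],"slide":[[-1.7,-0.8,2],[0,0,6],[0,0,10],[0,0,12],[0,0,12],[0,0,12],[0,0,10],[0,0,8],[0,0,6],[0,0,4],[0,0,2],[0,0,1]],"turn":[[0,0,0],[0,0,0],[0,0,0],[0,0,0],[0,0,0],[0,0,0],[0,0,0],[0,0,0],[0,0,0],[0,0,0],[0,0,0],[0,0,0]]}'
python3 -m crank '{"gripper":[0,0,0,0,0,0,0,0,0,0],"slide":[[0,0,1],[0,0,1],[0,0,1],[0,0,1],[0,0,0.7],[0,0,0.5],[0,0,0.5],[0,0,0.5],[0,0,0.5],[0,0,0]],"turn":[[0,0,0],[0,0,0],[0,0,0],[0,0,0],[0,0,0],[0,0,0],[0,0,0],[0,0,0],[0,0,0],[0,0,0]]}'
python3 -m crank '{"gripper":[0,0,0,0],"slide":[[0,0,0.5],[0,0,0.5],[0,0,0],[0,0,0]],"turn":[[0,0,0],[0,0,0],[0,0,0],[0,0,0]]}'
```

```text
t: 33.45
tool_pos: [0.441, -0.1462, 0.1788]
ee_rot: [3.141, 0.0, 1.724]
wrist_force: [0.6, 1.2, -8.3]
grip_width: 0.0192
grip_force: 59.9
t: 34.28
tool_pos: [0.4409, -0.1461, 0.172]
ee_rot: [-3.141, -0.0, 1.724]
wrist_force: [0.7, -0.6, -8.4]
grip_width: 0.0193
grip_force: 59.9
t: 34.62
tool_pos: [0.4409, -0.1461, 0.171]
ee_rot: [-3.142, -0.0, 1.724]
wrist_force: [-0.1, 0.3, -7.6]
grip_width: 0.0189
grip_force: 60.0
```

```bash
for k in 1; do python3 -m crank '{"gripper":[0,0,0,0,0,0,0],"slide":[[0,0,0.5],[0,0,0.5],[0,0,0.5],[0,0,0.5],[0,0,0.5],[0,0,0],[0,0,0]],"turn":[[0,0,0],[0,0,0],[0,0,0],[0,0,0],[0,0,0],[0,0,0],[0,0,0]]}'; python3 -m crank '{"gripper":[0,0,0,0],"slide":[[0,0,0.4],[0,0,0.4],[0,0,0],[0,0,0]],"turn":[[0,0,0],[0,0,0],[0,0,0],[0,0,0]]}'; done
```

```text
t: 35.2
tool_pos: [0.441, -0.1461, 0.1693]
ee_rot: [3.141, 0.0, 1.724]
wrist_force: [-1.5, 0.8, -2.1]
grip_width: 0.0191
grip_force: 60.7
t: 35.53
tool_pos: [0.4411, -0.1461, 0.1693]
ee_rot: [3.14, 0.001, 1.724]
wrist_force: [-3.7, 2.2, 5.6]
grip_width: 0.0191
grip_force: 61.9
```

```bash
python3 -m crank '{"gripper":[0,0,0,0.24,0.28,0.35,0.45,0.6,0.6,0.6],"slide":[[0,0,-0.4],[0,0,0],[0,0,0],[0,0,0],[0,0,0],[0,0,0],[0,0,0],[0,0,0],[0,0,0],[0,0,0]],"turn":[[0,0,0],[0,0,0],[0,0,0],[0,0,0],[0,0,0],[0,0,0],[0,0,0],[0,0,0],[0,0,0],[0,0,0]]}' 30
python3 -m crank '{"gripper":[0.6,0.6,0.6,0.6,0.6,0.6,0.6,0.6,0.6,0.6,0.6,0.6],"slide":[[0,0,-2],[0,0,-5],[0,0,-10],[0,0,-14],[0,0,-18],[0,0,-20],[0,0,-20],[0,0,-18],[0,0,-12],[0,0,-6],[0,0,0],[0,0,0]],"turn":[[0,0,0],[0,0,0],[0,0,0],[0,0,0],[0,0,0],[0,0,0],[0,0,0],[0,0,0],[0,0,0],[0,0,0],[0,0,0],[0,0,0]]}'
python3 - <<'E'
from h import *
w=ctrl.snapshot("wrist"); a=ctrl.snapshot("scene"); b=ctrl.snapshot("side")
f=lambda im,x,y,ww,h,W,H: cv2.resize(im[y:y+h,x:x+ww,::-1],(W,H),interpolation=cv2.INTER_CUBIC)
cv2.imwrite("pics/h.png",np.vstack([np.hstack([f(w["image"],100,0,320,240,400,300),f(b["image"],220,110,140,105,400,300)]),np.hstack([f(a["image"],200,120,80,60,400,300),f(a["image"],130,110,240,180,400,300)])]))
E
```

```text
t: 36.37
tool_pos: [0.4409, -0.1462, 0.1681]
ee_rot: [3.142, 0.0, 1.724]
wrist_force: [0.5, 0.5, 0.1]
grip_width: 0.0514
grip_force: 0.0
t: 37.37
tool_pos: [0.441, -0.1462, 0.2936]
ee_rot: [3.141, 0.0, 1.724]
wrist_force: [0.2, 0.2, -0.6]
grip_width: 0.0511
grip_force: 0.0
```

View pics/h.png

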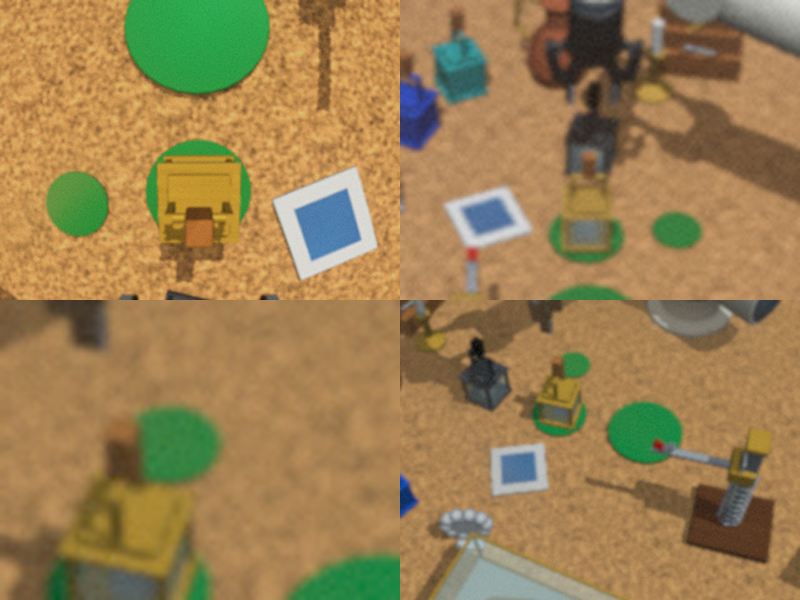

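The lantern stands upright in the middle of the middle coaster: in the side view its base centre is at x 586 against the coaster's 586. The scale is empty and the gripper is clear.

```bash
python3 -c "
from rig import ctrl
print(ctrl.sign_off())"
```

```text
the job is handed in; nothing more can be done
None
```

The brass lantern weighs about 8.2 N (roughly 0.83 kg, from the wrist force). It hung free and still for several seconds, came off the hook smoothly, and now stands upright in the middle of the middle-sized green coaster, with the scale empty and the job handed in at about 37 s.

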